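Fish a spacer out of a deep tube with sprung tongs and press it home on the jig pin

TASK

Use the sprung tongs to reach down into the blue tube, grip the brass spacer at its bottom and lift it out; the gripper itself must not touch the spacer. Still using the tongs, set it over the jig's locating pin and press it down gently until the stiff black collar under it is fully down on the plate; never press harder than about 25 N on the spacer or the tube. Then hang the tongs back in their orange holder, let go, and leave the other things on the bench alone.

Things in the scene. Friction and masses are not known exactly. Their poses are not given: they have to be found in the camera images.
- tongs: Sprung parallel tongs, 122 mm tall, 160 g, upright in the holder at the start. Origin midway between the leg tips, at their bottom; z up the legs; jaws close along y. Two flat steel legs, each 14 mm wide (x) and 4 mm thick (y), 32 mm between inner faces when open. A red guard plate 44 (x) x 64 (y) mm lies at z 62 to 66 mm.
- tongs_shoulder (a point): Midway between two shoulders, 14 mm above the tips: at z 14 to 20 mm each leg's inner face has a shoulder sticking 5 mm inwards. Their undersides rest on top of a part standing between the legs, so the legs reach 14 mm down its sides. Squeezing while a shoulder still bears on the part tips it askew: lift 3 to 4 mm off it first.
- tongs_grip (a point): Midway between the two red handle pads (z 72 to 114 mm, 20 mm wide in x, 46 mm over their outsides when open), 94 mm above the tips: where to take the tongs. Flat spring strips above, up to 122 mm.
- jaw_l (a joint): How far the +y leg has been squeezed in, m (0 open, at most 0.008). Squeezing the pads moves both legs inwards in parallel. Each pad pushes back 10 N at first, plus 0.8 N per mm. Pads squeezed 2 mm each carry the tongs with the jaws still open; 6 mm each closes them on a 20 mm part. They spring open when let go.
- jaw_r (a joint): The same for the -y leg.
- spacer: Brass spacer bush, a round tube 20 mm outside, 11 mm bore, 22 mm tall, about 45 g. Origin at the centre of its underside, z along its axis. At the start it stands upright on the floor of the socket, within a few mm of the middle.
- socket: Blue rectangular steel tube standing upright on a 120 mm square, 6 mm thick foot plate, fixed to the bench. Origin on the bench at the tube's axis. Inside 23 mm (x) by 46 mm (y), walls 4 mm; its floor is 10 mm above the bench and its rim 72 mm.
- socket_mouth (a point): Centre of the mouth of the socket tube, at the rim, 72 mm above the bench.
- jig: Aluminium jig plate 110 x 110 x 10 mm fixed to the bench, with two yellow stop blocks (to 32 mm height) at its +x corners. Origin on the bench under the locating pin. The steel pin stands in the middle, 8.5 mm in diameter, its top 36 mm above the bench, the upper 5 mm tapering to a 2.4 mm tip.
- pin_top (a point): Tip of the locating pin, 36 mm above the bench, on the pin's axis.
- collar: Black ejector collar, a ring 25 mm outside and 6 mm thick around the pin. Origin at the centre of its underside. Starts raised, 8 to 12 mm clear of the jig plate; slides stiffly down the pin (about 14 N to move it) and stays where pushed. Fully down, its underside is 10 mm and its top 16 mm above the bench; a spacer home on it has its underside at 16 mm, its top at 38 mm.
- holder: Orange upright rectangular tube on a steel foot plate, fixed to the bench: the tongs' holder. Origin on the bench at the tube's axis. Inside 27 mm (x) by 50 mm (y), walls 4 mm, rim 76 mm above the bench. The tongs hang in it with the legs inside and the guard plate resting on the rim, tips 14 mm above the bench, the tongs' y along the holder's y.
- holder_rim (a point): Centre of the holder's rim, 76 mm above the bench.
- hammer: Bystander: hammer, 260 mm long, lying on the bench.
- magnet: Bystander: red L-shaped welding magnet, about 70 x 90 x 19 mm, lying on the bench.
- spray: Bystander: spray can, 64 mm in diameter and 170 mm tall, standing on the bench.
Not all that is in view belongs to the job. What is shaped like the tongs but brown or purple is not meant.

How it is judged:
On the way, in this order (a step that is already met when the one before it is completed fails the run):
1. the spacer is lifted clear of the socket's rim, held in the tongs (height (world z) of spacer above 0.076 m and contact force between tongs and spacer above 0.5 N), for 0.2 s.
2. the spacer, held or pressed by the tongs, is fully home on the pin with the collar down (horizontal distance between spacer and pin_top below 0.003 m and z of spacer in the frame of jig between 0.0135 and 0.0176 m and angle between spacer's own z axis and vertical below 0.1 rad and contact force between tongs and spacer above 0.5 N), for 0.1 s.
At the end, for the whole second after the job is handed in: At rest: the spacer upright (0.1 rad) on the pin, within 3 mm of its axis, underside 13.5 to 17.6 mm above the bench (collar fully down within 1.6 mm); the tongs upright (0.12 rad) in the holder, within 12 mm of its centre, tips 9 to 18 mm above the bench (horizontal distance between spacer and pin_top below 0.003 m and z of spacer in the frame of jig between 0.0135 and 0.0176 m and angle between spacer's own z axis and vertical below 0.1 rad and linear speed of each of spacer, tongs below 0.02 m/s and horizontal distance between tongs and holder_rim below 0.012 m and angle between tongs's own z axis and vertical below 0.12 rad and z of tongs in the frame of holder between 0.009 and 0.018 m); the robot touches nothing.
It fails at once if the gripper's fingers or the arm touch the spacer (contact force between any of the fingers, the arm and spacer above 0.5 N).
It fails at once if the spacer presses on the collar or the jig with more than 27 N (contact force between spacer and collar above 27 N or contact force between spacer and jig above 27 N).
It fails at once if the spacer or the tongs press on the socket with more than 27 N (contact force between any of spacer, tongs and socket above 27 N).
It fails at once if the hammer, magnet or spray can is moved more than 20 mm (distance of any of hammer, magnet, spray from where it was at the start of the episode above 0.02 m).
It also fails if it takes over 58 s, if anything falls off the work surface, if the arm or the gripper's body presses on something with over 40 N, if the wrist force passes 120 N, or if a joint passes its speed limit or range.

ROBOT

A 6-joint arm with a two-finger parallel gripper is mounted at the origin on the work surface. World frame = base frame: x ahead of the robot, y to its left, z up, the work surface at z = 0. Lengths are in m, angles in rad, forces in N, time in s.
With the tool pointing down it reaches from about 0.375 to 0.975 m from the base axis. Payload 3.8 kg.
Tool frame: the origin (TCP) lies at the very end of the fingers, on their centre line; the grasp point (between the pads) lies 19 mm behind it; z points along the fingers, y is the direction in which the jaws open and shut (so a half turn about z gives the same grasp; the last joint's range is limited). The gripper opens to 85 mm and grips with 20 to 120 N. Pads are 22 mm wide; open, the fingers measure 114 mm over their backs; the gripper's body (76 mm by 85 mm) begins 54 mm behind the grasp point. The pads swing forward as they close: fully open they stand 13 mm farther back than shut.
Start: joints at [1.201, 0.264, 1.604, -0, 1.274, -0.037], TCP at [0.221, 0.638, 0.231] pointing down, gripper open.
Joint ranges: [-2.63, 2.63], [-0.94, 2.18], [0.31, 2.57], [-1.31, 4.45], [0, 2.66], [-2.55, 2.55]. Speed limits (rad/s): [2.57, 2.57, 3.14, 3.14, 3.14, 3.14].

INTERFACE

Orientations are given as a rotation vector (axis times angle).
In Python, from workcell import status, read_camera, camera_info, order gives the robot as it stands.
- The arm moves only by the tool move_arm, never from a script. Its argument "deltas" is a list of rows, each a list of 3 entries, a list of its own where there are three numbers: the turn, a rotation vector about the world's x, y, z as a fraction of full scale, then the shift along the world's x, y, z as a fraction of full scale, then the closure, from -1 (fully open) to 1 (shut), so that 0 is half open. A call has 1 to 20 rows; each row is the pose to reach, as a shift and turn from the pose commanded when the call began; what a row does not reach only later rows make up. Full scale, the value 1, is 0.1 m for a shift and pi/2 rad for a turn. A row lasts 1/8 s, in which the tool goes at most 62.5 mm and 10.7 degrees, less where a joint would pass 70% of its speed; a pose out of reach is approached as far as the arm can. A call with a number of a shift or a turn outside -1 to 1 is refused whole. A call with a gripper value outside its range is refused whole. The fingers move at their own pace and stop on an object; "grip_force" is the grip in N (left out, the last holds). Time passes only in rows, so rows that repeat a pose let the fingers close. It gives the time, the measured TCP pose, the force and the opening at its end, in the units of the state.
- status.read_state(): the state, without advancing time (a new reading comes with each control period).
- read_camera(name): name is "side" or "top"; returns (picture, depth): 400x640x3 uint8, red, green, blue; 400x640 float32, m along the optical axis (not along the pixel's ray), 0 where there is no reading.
- camera_info(name): a dict with "K" (3x3 intrinsics, pixels), "D" ([k1, k2, p1, p2, k3] as OpenCV has them; the pictures are not rectified), "R" (3x3) and "t" (3): a world point X has camera coordinates R X + t. Camera axes: x right, y down, z forward; pixel columns grow to the right and rows downward; lengths in m; the calibration is good to about 2 mm. A picture is of the moment at which its call begins. camera_info takes no time and is no camera call.
- order.finish_job(): hands the job in, once; it reports no verdict.
The state is a dict: "time": time; "q": joint angles; "joint_vel": joint speeds; "joint_torque": joint torques, N m; "tool_pos": TCP position; "tcp_rot": TCP orientation; "wrist_force": force on the tool from outside, world axes, zero at the start; "torque": the same for the moment, N m; "width": opening from 0.0 (shut) to 1.0 (fully open).
Only numpy, scipy, OpenCV 4.12 (cv2) and the standard library are available. Lean on these libraries where they do the work, as an engineer would, in place of code of your own. Each camera call takes 0.05 s, during which the arm holds its last target. There are 200 camera calls.

## Working session

There is one attempt and no reset: what is moved stays moved. The work goes in short steps, Python scripts to look and compute and a tool call to move; the robot and the scene stay as the last step left them, time stands still between calls to the robot, and variables do not carry over. Pictures are saved under pics/ and viewed, about 8 in all and at most 12, crops included, and the job is handed in when it is done.

Besides the shell and the picture viewer there is one more tool, called after "Call:" as name(argument=value, ...), one argument or row to a line, values as JSON. move_arm: Moves the arm, as the interface text tells. Its arguments: {"type":"object","properties":{"deltas":{"type":"array","items":{"type":"array"}},"grip_force":{"type":"number"}},"required":["deltas"]}

```bash
mkdir -p pics; ls; cat > h.py <<'E'
import numpy as np, cv2
from workcell import status, read_camera, camera_info, order
def cloud(name):
    im,d=read_camera(name); c=camera_info(name); K=np.array(c['K']);D=np.array(c['D'])
    v,u=np.mgrid[0:400,0:640]
    p=cv2.undistortPoints(np.stack([u,v],-1).reshape(-1,1,2).astype(np.float64),K,D).reshape(400,640,2)
    X=np.dstack([p[...,0]*d,p[...,1]*d,d])
    W=(X-np.array(c['t']))@np.array(c['R'])
    W[d==0]=np.nan
    return im,d,W
def save(n,im): cv2.imwrite('pics/'+n,im[...,::-1])
E
python3 - <<'E'
from h import *
s=status.read_state(); print(s)
for n in ('top','side'):
    im,d,W=cloud(n); save(n+'0.png',im); np.savez(n+'0.npz',im=im,W=W)
    c=camera_info(n); print(n,-np.array(c['R']).T@np.array(c['t']),c['K'],c['R'])
E
```

```text
pics
{'time': 0.0, 'q': array([ 1.20107655e+00,  2.64751144e-01,  1.60534655e+00,  4.60005333e-05,
        1.27373047e+00, -3.69194916e-02]), 'joint_vel': array([-0.00071288, -0.00092288, -0.00010017, -0.00091113, -0.00089506,
        0.00034973]), 'joint_torque': array([-4.90290688e-05, -5.15085697e+01, -3.67324054e+01,  1.54083118e-04,
        1.25043519e-02,  6.13239550e-06]), 'tool_pos': array([0.22025332, 0.63728558, 0.22997822]), 'tcp_rot': array([-0.52029107, -3.09770614,  0.00342471]), 'wrist_force': array([-0.41263031,  0.55563857,  0.16005552]), 'torque': array([ 0.03721575, -0.04278934,  0.02329531]), 'width': 0.9974507799125606}
top [ 0.41176693 -0.00989772  1.04930623] [[418.66732014   0.         318.39637506]
 [  0.         418.66732014 196.90739412]
 [  0.           0.           1.        ]] [[-0.00692077 -0.99963959  0.02593843]
 [-0.98462756  0.002285   -0.1746521 ]
 [ 0.17452988 -0.02674842 -0.9842885 ]]
side [-0.04931462 -0.94127887  0.76328884] [[498.07277351   0.         314.04622718]
 [  0.         498.07277351 206.25338356]
 [  0.           0.           1.        ]] [[ 0.80935961 -0.58721985 -0.01048193]
 [-0.2971768  -0.39407161 -0.86970887]
 [ 0.50657968  0.70702222 -0.49345376]]
```

View pics/top0.png

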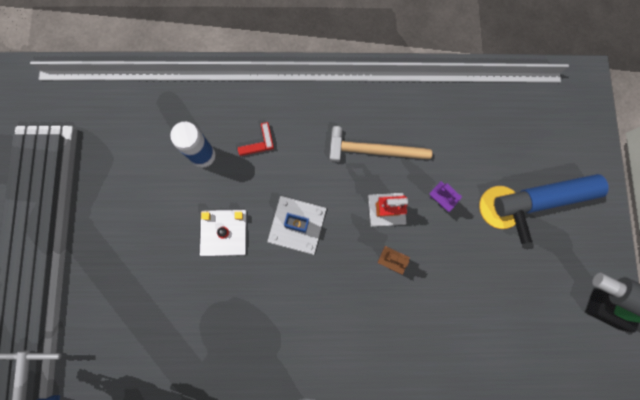

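View pics/side0.png

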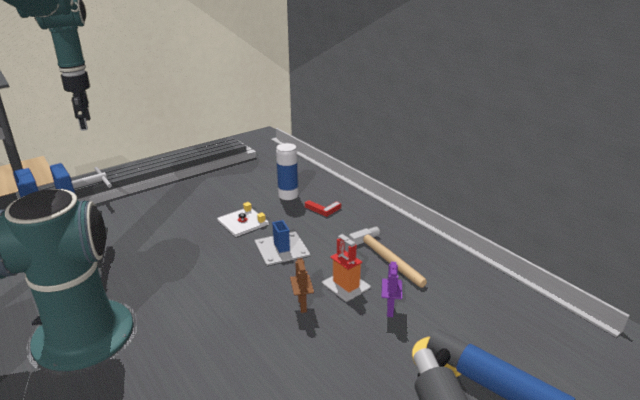

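Top view: the candidates shaped like tongs are red in the orange holder (392,207), brown (394,261) and purple (446,197). I choose the red one. The socket is at (297,224) and the jig at (223,233). Next I measure these and check one close crop.

```bash
python3 - <<'E'
from h import *
t=np.load('top0.npz'); im=t['im']; W=t['W']
a=cv2.resize(im[185:275,190:290],(400,360),interpolation=cv2.INTER_CUBIC)
b=cv2.resize(im[185:275,260:340],(320,360),interpolation=cv2.INTER_CUBIC)[:, :]
c=cv2.resize(im[180:240,360:440],(480,360),interpolation=cv2.INTER_CUBIC)
s=np.load('side0.npz'); d=cv2.resize(s['im'][225:305,300:380],(320,320),interpolation=cv2.INTER_CUBIC)
e=cv2.resize(s['im'][195:265,210:310],(480,336),interpolation=cv2.INTER_CUBIC)
top=np.hstack([b,c]); bot=np.zeros((240,800,3),np.uint8)
bot[:, :240]=cv2.resize(d,(240,240)); bot[:,240:520]=cv2.resize(a,(280,240)); bot[:,520:]=cv2.resize(e,(280,240))
save('crop.png',np.vstack([top,bot]))
hsv=cv2.cvtColor(im,cv2.COLOR_RGB2HSV)
def rep(n,m,W=W):
    P=W[m]; 
    if len(P)<4: print(n,len(P)); return
    r=cv2.minAreaRect(P[:,:2].astype(np.float32)*1000)
    print(n,len(P),'mean',P.mean(0).round(4),'rect',np.round(r[0],1),np.round(r[1],1),round(r[2],1))
def box(c0,r0,c1,r1):
    m=np.zeros(im.shape[:2],bool); m[r0:r1,c0:c1]=1; return m
z=W[...,2]
for nm,bx in (('holder',(365,190,415,230)),('socket',(270,195,330,255)),('jig',(195,205,250,260))):
    B=box(*bx)
    print(nm,np.histogram(z[B],bins=np.arange(-.005,.15,.005)))
B=box(365,190,415,230)
rep('guard',B&(z>.07)&(z<.09)); rep('tongs>95',B&(z>.11)); rep('hfoot',B&(z>.003)&(z<.02)&(hsv[...,1]<60)&(hsv[...,2]>120))
B=box(260,185,335,265)
rep('rim',B&(z>.06)); rep('foot',B&(z>.003)&(z<.02)&(hsv[...,2]>120))
B=box(190,200,255,265)
rep('plate',B&(z>.004)&(z<.017)&(hsv[...,2]>150)); rep('blocks',B&(z>.024)&(hsv[...,1]>100)&(hsv[...,0]>15)&(hsv[...,0]<40)); rep('collar',B&box(212,222,234,244)&(z>.018)&(hsv[...,2]<120))
for n,k in(('guard',1),('s',1)):pass
E
```

```text
holder (array([265, 644, 468,  35,  10,   8,  12,   7,   6,   6,   2,   6,   3,
         0,   0,   0,  88, 223,  22,   1,  13,   5,   6,   5,   9,   7,
        22,  42,  76,   0]), array([-0.005,  0.   ,  0.005,  0.01 ,  0.015,  0.02 ,  0.025,  0.03 ,
        0.035,  0.04 ,  0.045,  0.05 ,  0.055,  0.06 ,  0.065,  0.07 ,
        0.075,  0.08 ,  0.085,  0.09 ,  0.095,  0.1  ,  0.105,  0.11 ,
        0.115,  0.12 ,  0.125,  0.13 ,  0.135,  0.14 ,  0.145]))
socket (array([ 435, 1170, 1509,  197,   13,   14,   12,   39,   15,    9,   11,
          9,   14,   10,   16,  102,   10,    0,    0,    0,    0,    0,
          0,    0,    0,    0,    0,    0,    0,    0]), array([-0.005,  0.   ,  0.005,  0.01 ,  0.015,  0.02 ,  0.025,  0.03 ,
        0.035,  0.04 ,  0.045,  0.05 ,  0.055,  0.06 ,  0.065,  0.07 ,
        0.075,  0.08 ,  0.085,  0.09 ,  0.095,  0.1  ,  0.105,  0.11 ,
        0.115,  0.12 ,  0.125,  0.13 ,  0.135,  0.14 ,  0.145]))
jig (array([ 367,  623,  623, 1151,   35,   15,   70,  108,   17,    0,    0,
          0,    0,    0,    0,    0,    0,    0,    0,    0,    0,    0,
 
[... 240 characters left out ...]
095,  0.1  ,  0.105,  0.11 ,
        0.115,  0.12 ,  0.125,  0.13 ,  0.135,  0.14 ,  0.145]))
guard 333 mean [ 0.5613 -0.2074  0.0813] rect [ 564.8 -210.6] [44.2 64.4] 3.4
tongs>95 161 mean [ 0.564  -0.2087  0.1323] rect [ 564. -210.] [19.9 45.9] 4.3
hfoot 517 mean [ 0.5583 -0.2007  0.007 ] rect [ 565.1 -210.3] [82.1 90.3] 2.5
rim 138 mean [0.5279 0.0167 0.0714] rect [527.9  16.5] [53.9 31.3] 74.5
foot 1884 mean [0.5261 0.0168 0.0071] rect [527.9  17.4] [121.4 122.2] 74.6
plate 1737 mean [0.5041 0.1987 0.0108] rect [508.9 200.1] [111.1 112.6] 1.2
blocks 108 mean [0.5476 0.2019 0.0323] rect [548.  199.7] [15.1 99.1] 0.0
collar 63 mean [0.5075 0.1975 0.0284] rect [508.2 197.5] [20.8 21.7] 44.6
```

View pics/crop.png

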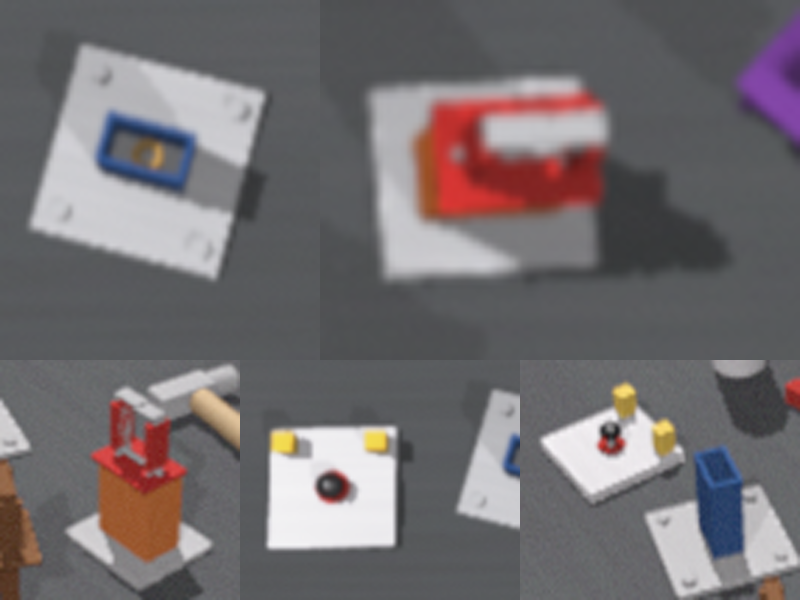

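The crop confirms the choice: red tongs in the orange holder (top right panel). The spacer is visible at the socket bottom, and the jig shows its pin and raised collar. The measured sizes match the description (guard 44x64, rim 31x54, plate 111). I cross-check with the side cloud while moving above the tongs.

```bash
python3 - <<'E'
from h import *
t=np.load('side0.npz'); im=t['im']; W=t['W']; z=W[...,2]
def near(x,y,r): return np.hypot(W[...,0]-x,W[...,1]-y)<r
def rep(n,m):
    P=W[m]; r=cv2.minAreaRect(P[:,:2].astype(np.float32)*1000)
    print(n,len(P),P.mean(0).round(4),np.round(r[0],1),np.round(r[1],1),round(r[2],1))
rep('guard',near(.5645,-.2105,.045)&(z>.076)&(z<.084)); rep('top',near(.5645,-.2105,.045)&(z>.13))
rep('rim',near(.528,.0165,.04)&(z>.066)); rep('foot',near(.528,.0165,.09)&(z>.003)&(z<.009))
rep('plate',near(.5085,.2,.085)&(z>.007)&(z<.014)); rep('pin',near(.5085,.2,.02)&(z>.03));rep('collar',near(.5085,.2,.02)&(z>.024)&(z<.032))
# spacer in socket from top cloud
t=np.load('top0.npz'); im=t['im']; W=t['W']; z=W[...,2]
m=near(.528,.0165,.026)&(z<.045)&(z>.008)&(im[...,0].astype(int)>im[...,2]+30); rep('spacer',m)
E
```

```text
guard 229 [ 0.5589 -0.2149  0.0807] [ 563.3 -211.3] [46.3 63.4] 1.9
top 82 [ 0.5643 -0.2126  0.1352] [ 564.3 -212.3] [15.  47.3] 4.9
rim 111 [0.5268 0.014  0.071 ] [527.1  15.3] [60.2 32.3] 75.1
foot 848 [0.5217 0.0047 0.0064] [526.2  10.4] [163.9 170. ] 57.1
plate 643 [0.5009 0.192  0.0106] [508.4 197.4] [120.6 113.2] 89.4
pin 8 [0.5091 0.1975 0.0326] [510.1 198.2] [8.  8.5] 62.1
collar 35 [0.5069 0.1957 0.0277] [506.8 196. ] [23.7 23.9] 55.9
spacer 31 [0.5289 0.0145 0.0297] [528.9  15.3] [18.1 13.2] 64.7
```

Call:
move_arm(
  deltas=[
    [[0,0,0.01],[0.14,-0.33,0],-1],
    [[0,0,0.02],[0.28,-0.67,0],-1],
    [[0,0,0.031],[0.43,-1,0],-1],
  ],
  grip_force=40,
)

```text
time: 0.48
tool_pos: [0.2635, 0.5366, 0.2305]
tcp_rot: [-0.443, -3.11, 0.002]
wrist_force: [0.9, 0.3, -0.4]
width: 0.998
```

Call:
move_arm(
  deltas=[
    [[0,0,0.01],[0.14,-0.33,0],-1],
    [[0,0,0.02],[0.28,-0.67,0],-1],
    [[0,0,0.031],[0.43,-1,0],-1],
  ],
)

```text
time: 0.85
tool_pos: [0.3066, 0.4365, 0.2307]
tcp_rot: [-0.368, -3.12, 0.001]
wrist_force: [0.8, -0.5, -0.2]
width: 1.0
```

Call:
move_arm(
  deltas=[
    [[0,0,0.01],[0.14,-0.33,0],-1],
    [[0,0,0.02],[0.28,-0.67,0],-1],
    [[0,0,0.031],[0.43,-1,0],-1],
  ],
)

```text
time: 1.23
tool_pos: [0.3495, 0.3366, 0.2308]
tcp_rot: [-0.292, -3.128, 0.001]
wrist_force: [0.9, -0.2, 0.0]
width: 1.0
```

Call:
move_arm(
  deltas=[
    [[0,0,0.01],[0.14,-0.33,0],-1],
    [[0,0,0.02],[0.28,-0.67,0],-1],
    [[0,0,0.031],[0.43,-1,0],-1],
  ],
)

```text
time: 1.6
tool_pos: [0.3925, 0.2366, 0.2309]
tcp_rot: [-0.215, -3.134, 0.001]
wrist_force: [1.0, 0.3, 0.5]
width: 0.997
```

Call:
move_arm(
  deltas=[
    [[0,0,0.01],[0.14,-0.33,0],-1],
    [[0,0,0.02],[0.28,-0.67,0],-1],
    [[0,0,0.031],[0.43,-1,0],-1],
  ],
)

```text
time: 1.98
tool_pos: [0.4355, 0.1367, 0.2309]
tcp_rot: [-0.139, -3.138, 0.0]
wrist_force: [0.3, 0.1, 0.6]
width: 0.997
```

Call:
move_arm(
  deltas=[
    [[0,0,0.01],[0.14,-0.33,0],-1],
    [[0,0,0.02],[0.28,-0.67,0],-1],
    [[0,0,0.031],[0.43,-1,0],-1],
  ],
)

```text
time: 2.35
tool_pos: [0.4784, 0.0368, 0.2309]
tcp_rot: [-0.063, -3.14, -0.0]
wrist_force: [1.0, -0.1, -1.0]
width: 1.0
```

Call:
move_arm(
  deltas=[
    [[0,0,0.01],[0.14,-0.33,0],-1],
    [[0,0,0.02],[0.28,-0.67,0],-1],
    [[0,0,0.031],[0.43,-1,0],-1],
  ],
)

```text
time: 2.72
tool_pos: [0.5215, -0.0632, 0.2308]
tcp_rot: [0.013, -3.141, -0.0]
wrist_force: [0.3, 0.2, 0.6]
width: 1.005
```

Call:
move_arm(
  deltas=[
    [[0,0,0.01],[0.14,-0.33,0],-1],
    [[0,0,0.02],[0.28,-0.67,0],-1],
    [[0,0,0.031],[0.43,-1,0],-1],
    [[0,0,0.031],[0.43,-1,0],-1],
  ],
)

```text
time: 3.22
tool_pos: [0.5648, -0.164, 0.2305]
tcp_rot: [0.085, -3.14, 0.0]
wrist_force: [-0.2, 0.3, -0.6]
width: 1.001
```

Call:
move_arm(
  deltas=[
    [[0,0,0],[0,-0.47,0],-1],
    [[0,0,0],[0,-0.47,-0.3],-1],
    [[0,0,0],[0,-0.47,-0.6],-1],
    [[0,0,0],[0,-0.47,-0.6],-1],
  ],
)

```text
time: 3.72
tool_pos: [0.5617, -0.2072, 0.1678]
tcp_rot: [0.089, -3.134, -0.005]
wrist_force: [-0.0, -0.3, -0.2]
width: 0.997
```

```bash
python3 - <<'E'
from h import *
im,d,W=cloud('side'); a=cv2.resize(im[170:320,250:450],(800,600),interpolation=cv2.INTER_CUBIC); save('pre.png',a)
E
```

```text
(no output)
```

View pics/pre.png

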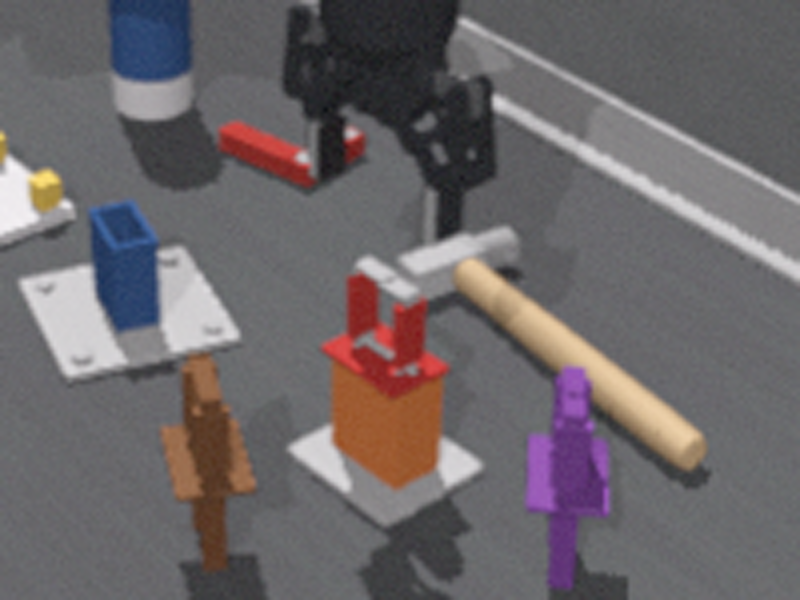

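The picture shows the fingers at (325,160) and (440,210), straddling and aligned with the red tongs at (385,290), nothing in the way. I descend.

Call:
move_arm(
  deltas=[
    [[0,0,0],[0,-0.01,-0.2],-1],
    [[0,0,0],[0,-0.01,-0.4],-1],
    [[0,0,0],[0,-0.01,-0.6],-1],
    [[0,0,0],[0,-0.01,-0.75],-1],
    [[0,0,0],[0,-0.01,-0.83],-1],
    [[0,0,0],[0,-0.01,-0.83],-1],
    [[0,0,0],[0,-0.01,-0.83],-1],
  ],
)

```text
time: 4.65
tool_pos: [0.5651, -0.2103, 0.089]
tcp_rot: [-0.089, 3.139, -0.001]
wrist_force: [0.3, -0.0, 0.6]
width: 1.002
```

Call:
move_arm(
  deltas=[
    [[0,0,0],[0,0,0],-0.3],
    [[0,0,0],[0,0,0],-0.1],
    [[0,0,0],[0,0,0],0.02],
    [[0,0,0],[0,0,0],0.02],
    [[0,0,0],[0,0,0],0.02],
    [[0,0,0],[0,0,0],0.02],
  ],
)

```text
time: 5.4
tool_pos: [0.565, -0.2103, 0.0893]
tcp_rot: [-0.089, 3.139, -0.001]
wrist_force: [-1.7, 1.1, 6.5]
width: 0.49
```

Call:
move_arm(
  deltas=[
    [[0,0,0],[0,0,0.1],0.02],
    [[0,0,0],[0,0,0.3],0.02],
    [[0,0,0],[0,0,0.5],0.02],
    [[0,0,0],[0,0,0.7],0.02],
    [[0,0,0],[0,0,0.9],0.02],
    [[0,0,0],[0,0,0.9],0.02],
    [[0,0,0],[0,0,0.9],0.02],
  ],
)

```text
time: 6.28
tool_pos: [0.5642, -0.2099, 0.178]
tcp_rot: [0.089, -3.14, -0.0]
wrist_force: [-0.1, 0.1, -1.3]
width: 0.493
```

```bash
python3 - <<'E'
from h import *
s=status.read_state(); print(s['tool_pos'],s['wrist_force'],s['width'])
im,d,W=cloud('side'); save('lift.png',cv2.resize(im[170:320,250:450],(800,600),interpolation=cv2.INTER_CUBIC))
hsv=cv2.cvtColor(im,cv2.COLOR_RGB2HSV)
z=W[...,2];m=(np.hypot(W[...,0]-.565,W[...,1]+.21)<.045)&(hsv[...,1]>150)&((hsv[...,0]<6)|(hsv[...,0]>174))&(z>.14)
print(np.histogram(z[m],bins=np.arange(.14,.24,.004)))
E
```

```text
[ 0.56417897 -0.20990366  0.17799206] [-0.13739092  0.08208753 -1.31365485] 0.4928120383660707
(array([  0,   0,   0,   0,   0,   0,   9, 162,   3,   5,  14,  13,  12,
        11,  12,  12,  13,  12,   8,  13,   0,   0,   0,   0]), array([0.14 , 0.144, 0.148, 0.152, 0.156, 0.16 , 0.164, 0.168, 0.172,
       0.176, 0.18 , 0.184, 0.188, 0.192, 0.196, 0.2  , 0.204, 0.208,
       0.212, 0.216, 0.22 , 0.224, 0.228, 0.232, 0.236]))
```

View pics/lift.png

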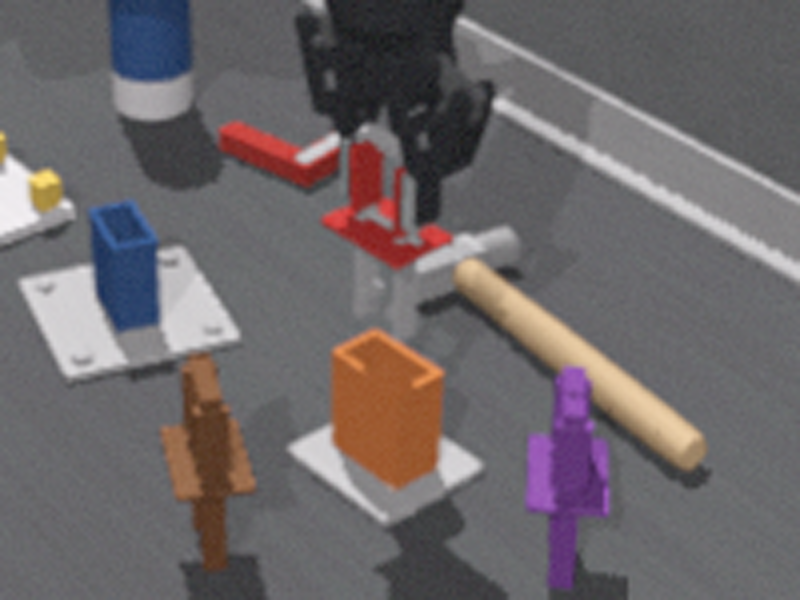

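The tongs hang straight in the gripper (guard at (385,235)); the guard height puts the tips 75 mm below the TCP. On to above the socket.

Call:
move_arm(
  deltas=[
    [[0,0,-0.01],[-0.02,0.15,0],0.02],
    [[0,0,-0.03],[-0.05,0.35,0],0.02],
    [[0,0,-0.05],[-0.08,0.55,0],0.02],
    [[0,0,-0.069],[-0.12,0.75,0],0.02],
  ],
)

```text
time: 6.82
tool_pos: [0.5515, -0.1342, 0.1767]
tcp_rot: [-0.083, -3.138, -0.001]
wrist_force: [-0.3, -0.5, -0.9]
width: 0.491
```

Call:
move_arm(
  deltas=[
    [[0,0,-0.015],[-0.03,0.2,0],0.02],
    [[0,0,-0.03],[-0.06,0.4,0],0.02],
    [[0,0,-0.05],[-0.09,0.6,0],0.02],
    [[0,0,-0.069],[-0.12,0.75,0],0.02],
  ],
)

```text
time: 7.32
tool_pos: [0.5394, -0.0591, 0.1768]
tcp_rot: [-0.252, -3.129, -0.001]
wrist_force: [0.1, -0.3, -2.1]
width: 0.493
```

Call:
move_arm(
  deltas=[
    [[0,0,-0.015],[-0.03,0.2,0],0.02],
    [[0,0,-0.03],[-0.06,0.4,0],0.02],
    [[0,0,-0.05],[-0.09,0.6,0],0.02],
    [[0,0,-0.069],[-0.12,0.75,0],0.02],
    [[0,0,-0.069],[-0.12,0.75,0],0.02],
    [[0,0,-0.069],[-0.12,0.75,0],0.02],
  ],
)

```text
time: 8.07
tool_pos: [0.5282, 0.0146, 0.1776]
tcp_rot: [-0.419, -3.112, 0.001]
wrist_force: [0.1, -0.6, -1.2]
width: 0.491
```

```bash
python3 - <<'E'
from h import *
s=status.read_state(); print(s['tool_pos'],s['tcp_rot'],s['wrist_force'],s['width'])
im,d,W=cloud('side'); save('sock.png',cv2.resize(im[170:270,210:350],(700,500),interpolation=cv2.INTER_CUBIC))
hsv=cv2.cvtColor(im,cv2.COLOR_RGB2HSV)
z=W[...,2];red=(hsv[...,1]>150)&((hsv[...,0]<6)|(hsv[...,0]>174))
nr=np.hypot(W[...,0]-.528,W[...,1]-.016)<.05
m=nr&red&(z>.160)&(z<.173); P=W[m]; print(len(P),P.mean(0)); r=cv2.minAreaRect(P[:,:2].astype(np.float32)*1000); print(r)
# leg points: z .1-.155
m=nr&(z>.102)&(z<.155); P=W[m]; print(len(P)); r=cv2.minAreaRect(P[:,:2].astype(np.float32)*1000); print(r)
E
```

```text
[0.52821046 0.01457879 0.17760955] [-4.19173919e-01 -3.11246044e+00  7.96696988e-04] [ 0.10836894 -0.59486351 -1.20750269] 0.49058561948013163
108 [0.51883218 0.00670794 0.16904479]
((525.8856201171875, 14.503162384033203), (71.32398223876953, 40.67814636230469), 75.71514892578125)
141
((527.0139770507812, 12.791147232055664), (47.55291748046875, 15.242169380187988), 76.2327880859375)
```

View pics/sock.png

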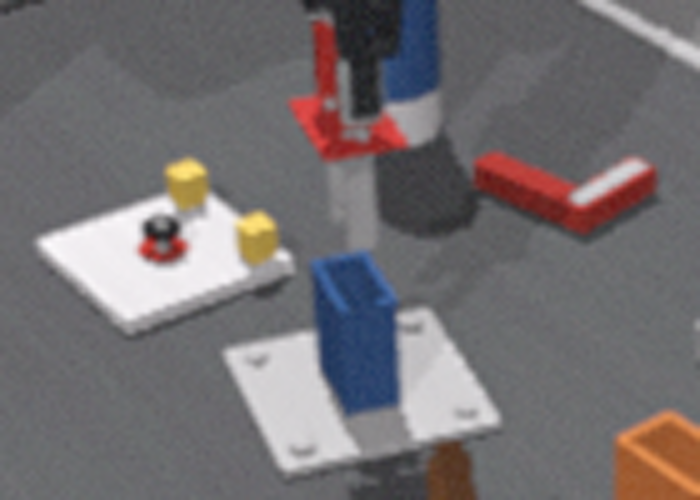

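Legs hang over the socket mouth (tips at (360,235), mouth at (355,270) in the crop). A 1.5 mm shift in y, then down gently.

Call:
move_arm(
  deltas=[
    [[0,0,0],[0,0.015,-0.1],0.02],
    [[0,0,0],[0,0.015,-0.2],0.02],
    [[0,0,0],[0,0.015,-0.26],0.02],
    [[0,0,0],[0,0.015,-0.3],0.02],
    [[0,0,0],[0,0.015,-0.34],0.02],
    [[0,0,0],[0,0.015,-0.38],0.02],
    [[0,0,0],[0,0.015,-0.38],0.02],
  ],
)

```text
time: 9.0
tool_pos: [0.5283, 0.0165, 0.14]
tcp_rot: [-0.42, -3.113, 0.0]
wrist_force: [0.2, 0.4, -1.3]
width: 0.492
```

Call:
move_arm(
  deltas=[
    [[0,0,0],[0,0,-0.06],0.02],
    [[0,0,0],[0,0,-0.12],0.02],
    [[0,0,0],[0,0,-0.18],0.02],
    [[0,0,0],[0,0,-0.24],0.02],
    [[0,0,0],[0,0,-0.27],0.02],
    [[0,0,0],[0,0,-0.27],0.02],
  ],
)

```text
time: 9.75
tool_pos: [0.5283, 0.0164, 0.1129]
tcp_rot: [-0.42, -3.113, 0.0]
wrist_force: [0.5, 0.1, -0.8]
width: 0.49
```

Call:
move_arm(
  deltas=[
    [[0,0,0],[0,0,-0.03],0.02],
    [[0,0,0],[0,0,-0.06],0.02],
    [[0,0,0],[0,0,-0.09],0.02],
    [[0,0,0],[0,0,-0.12],0.02],
    [[0,0,0],[0,0,-0.145],0.02],
    [[0,0,0],[0,0,-0.145],0.02],
    [[0,0,0],[0,0,-0.145],0.02],
  ],
)

```text
time: 10.62
tool_pos: [0.5286, 0.0165, 0.0988]
tcp_rot: [0.42, 3.113, 0.0]
wrist_force: [0.7, -0.0, -1.4]
width: 0.49
```

Call:
move_arm(
  deltas=[
    [[0,0,0],[0,0,-0.01],0.1],
    [[0,0,0],[0,0,-0.01],0.15],
    [[0,0,0],[0,0,-0.01],0.2],
    [[0,0,0],[0,0,-0.01],0.25],
    [[0,0,0],[0,0,-0.01],0.35],
    [[0,0,0],[0,0,-0.01],0.4],
    [[0,0,0],[0,0,-0.01],0.4],
    [[0,0,0],[0,0,-0.01],0.4],
  ],
  grip_force=50,
)

```text
time: 11.62
tool_pos: [0.5288, 0.0165, 0.0982]
tcp_rot: [0.42, 3.113, 0.0]
wrist_force: [-1.5, 0.3, 4.0]
width: 0.361
```

Call:
move_arm(
  deltas=[
    [[0,0,0],[0,0,0.05],0.4],
    [[0,0,0],[0,0,0.15],0.4],
    [[0,0,0],[0,0,0.3],0.4],
    [[0,0,0],[0,0,0.45],0.4],
    [[0,0,0],[0,0,0.6],0.4],
    [[0,0,0],[0,0,0.75],0.4],
    [[0,0,0],[0,0,0.9],0.4],
    [[0,0,0],[0,0,0.9],0.4],
    [[0,0,0],[0,0,0.9],0.4],
  ],
)

```text
time: 12.75
tool_pos: [0.5282, 0.0165, 0.1874]
tcp_rot: [-0.42, -3.113, 0.0]
wrist_force: [-0.3, 0.3, -2.6]
width: 0.359
```

```bash
python3 - <<'E'
from h import *
s=status.read_state(); print(s['tool_pos'],s['tcp_rot'],s['wrist_force'],s['width'])
im,d,W=cloud('side'); save('up.png',cv2.resize(im[170:250,240:340],(750,600),interpolation=cv2.INTER_CUBIC))
hsv=cv2.cvtColor(im,cv2.COLOR_RGB2HSV)
z=W[...,2];red=(hsv[...,1]>150)&((hsv[...,0]<6)|(hsv[...,0]>174))
nr=np.hypot(W[...,0]-.528,W[...,1]-.016)<.05
m=nr&red&(z>.165)&(z<.195); print(np.histogram(z[m],bins=np.arange(.165,.196,.002)))
brass=nr&(z>.08)&(z<.15)&(hsv[...,1]>70)&(hsv[...,0]>8)&(hsv[...,0]<35);P=W[brass];print(len(P),P.mean(0) if len(P) else '', P[:,2].min() if len(P) else '',P[:,2].max() if len(P) else '')
if len(P)>4: print(cv2.minAreaRect(P[:,:2].astype(np.float32)*1000))
E
```

```text
[0.52817843 0.01648705 0.18742345] [-4.20211905e-01 -3.11268427e+00  1.14044531e-04] [-0.32371557  0.31881603 -2.56266931] 0.35934814972552087
(array([ 0,  0,  0,  0,  2, 44, 57,  8,  0,  0,  0,  2,  1,  1,  2]), array([0.165, 0.167, 0.169, 0.171, 0.173, 0.175, 0.177, 0.179, 0.181,
       0.183, 0.185, 0.187, 0.189, 0.191, 0.193, 0.195]))
28 [0.5218257  0.01174104 0.10906441] 0.09922753456880573 0.12385348945972924
((522.336669921875, 17.72500228881836), (13.869094848632812, 29.15016746520996), 10.453368186950684)
```

View pics/up.png

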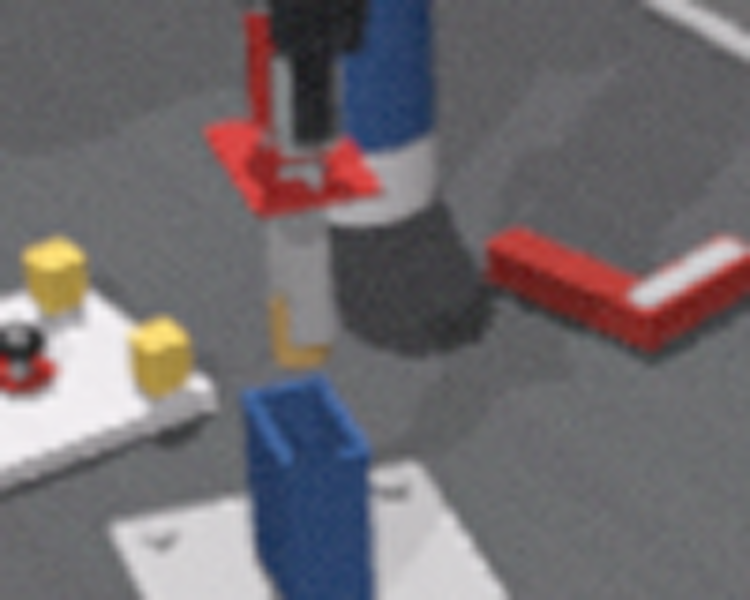

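The spacer is gripped upright between the legs (300,330), clear of the rim. The guard height now puts the tips 77 mm and the spacer's underside 88 mm below the TCP. On to the pin.

Call:
move_arm(
  deltas=[
    [[0,0,0],[-0.02,0.1,0],0.4],
    [[0,0,0],[-0.04,0.3,0],0.4],
    [[0,0,0],[-0.07,0.5,0],0.4],
    [[0,0,0],[-0.09,0.7,0],0.4],
    [[0,0,0],[-0.09,0.9,0],0.4],
  ],
)

```text
time: 13.42
tool_pos: [0.5187, 0.1077, 0.1871]
tcp_rot: [-0.42, -3.112, 0.0]
wrist_force: [0.6, 0.6, -2.1]
width: 0.356
```

Call:
move_arm(
  deltas=[
    [[0,0,0],[-0.02,0.2,0],0.4],
    [[0,0,0],[-0.04,0.4,0],0.4],
    [[0,0,0],[-0.06,0.6,0],0.4],
    [[0,0,0],[-0.08,0.8,-0.05],0.4],
    [[0,0,0],[-0.097,0.9,-0.15],0.4],
    [[0,0,0],[-0.097,0.927,-0.3],0.4],
    [[0,0,0],[-0.097,0.927,-0.4],0.4],
    [[0,0,0],[-0.097,0.927,-0.4],0.4],
    [[0,0,0],[-0.097,0.927,-0.4],0.4],
  ],
)

```text
time: 14.55
tool_pos: [0.5101, 0.1987, 0.1479]
tcp_rot: [0.421, 3.113, -0.0]
wrist_force: [-0.5, -0.4, -1.2]
width: 0.355
```

```bash
python3 - <<'E'
from h import *
s=status.read_state(); print(s['tool_pos'],s['tcp_rot'],s['wrist_force'],s['width'])
p=s['tool_pos']
for n in ('side','top'):
    im,d,W=cloud(n); c=camera_info(n)
    pts=np.array([[p[0],p[1],p[2]-.0882],[p[0],p[1],p[2]-.0662],[.5095,.1992,.036]])
    q=cv2.projectPoints(pts,cv2.Rodrigues(np.array(c['R']))[0],np.array(c['t']),np.array(c['K']),np.array(c['D']))[0][:,0]; print(n,q.round(1))
    if n=='side':
        o=np.array([205,165]); f=8; a=cv2.resize(im[165:240,205:305],(800,600),interpolation=cv2.INTER_CUBIC)
        for x in q: cv2.circle(a,tuple(int(v) for v in ((x-o+.5)*f)),3,(0,255,0),1)
        save('pin.png',a)
E
```

```text
[0.51012279 0.19872589 0.1478881 ] [ 4.21498616e-01  3.11294949e+00 -4.18270229e-05] [-0.46114834 -0.44954658 -1.20066809] 0.3553680131266041
side [[241.6 205. ]
 [241.  198.3]
 [242.  212.1]]
top [[218.7 229.4]
 [216.7 228.4]
 [220.6 230.6]]
```

View pics/pin.png

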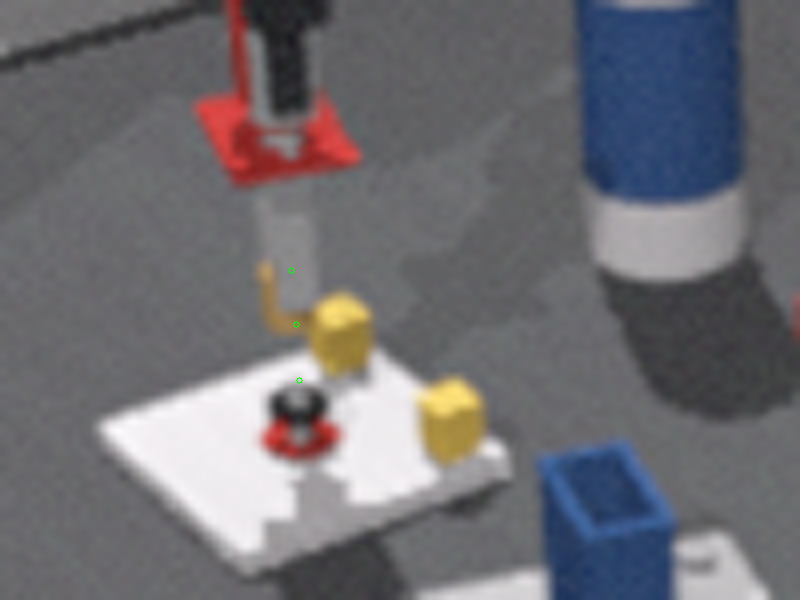

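```bash
python3 - <<'E'
from h import *
im,d,W=cloud('side')
for r in range(197,208): print(r,[('%d,%d,%d|%.0f'%(*im[r,c],(d[r,c]*1000))) for c in range(236,249)])
E
```

```text
197 ['107,107,110|1601', '132,125,118|1598', '150,136,124|1434', '134,130,127|1414', '136,136,137|1407', '140,138,140|1410', '140,137,140|1409', '134,133,135|1407', '125,123,124|1409', '111,112,114|1598', '111,112,113|1603', '110,111,113|1605', '108,110,113|1608']
198 ['114,113,114|1597', '156,137,114|1596', '178,151,110|1423', '139,127,113|1412', '137,135,137|1409', '139,138,139|1408', '138,137,137|1407', '135,134,134|1412', '130,126,124|1413', '107,109,109|1595', '111,111,114|1600', '105,107,110|0', '109,109,113|1592']
199 ['110,112,112|1593', '130,115,101|1591', '155,128,85|1420', '142,126,108|1417', '137,136,137|1411', '139,139,140|1407', '137,135,136|1412', '140,138,140|1411', '129,128,130|1413', '109,109,112|1593', '112,110,114|1589', '109,109,114|1589', '109,111,113|1592']
200 ['110,110,112|1585', '123,110,101|1594', '151,122,78|1428', '151,130,108|1419', '140,138,140|1407', '138,137,141|1412', '139,136,139|1413', '138,137,140|1411', '131,129,132|1413', '109,111,111|1590', '110,109,114|1589', '112,111,114|1580', '111,111,114|1585']
201 ['111,112,115|1576', '123,109,100|1577', 
[... 1072 characters left out ...]
128,90|1428', '154,124,80|1424', '149,122,79|1422', '146,121,81|1427', '144,117,67|1428', '186,155,79|1432', '219,189,96|1490', '228,199,104|1488', '223,196,99|1493', '193,165,81|1494']
206 ['106,108,111|1553', '108,112,115|1552', '114,114,110|1557', '127,116,102|1551', '140,122,96|1424', '134,119,97|1422', '129,116,93|1427', '147,125,80|1552', '171,144,67|1494', '175,147,69|1495', '173,145,70|1492', '161,136,63|1490', '153,126,57|1490']
207 ['107,108,111|1550', '106,109,109|1547', '105,106,111|1546', '103,106,106|1553', '109,110,110|1549', '105,107,109|1545', '109,110,110|1551', '140,123,97|1542', '169,140,67|1499', '165,136,63|1495', '147,121,52|1487', '149,123,56|1491', '148,123,55|1498']
```

Spacer bottom edges measure columns 237.6 to 244.7 (width 7.1 px for 20 mm, as expected) and line up with the pin within 0.5 mm laterally. I lower it onto the pin.

Call:
move_arm(
  deltas=[
    [[0,0,0],[0,0,-0.05],0.4],
    [[0,0,0],[0,0,-0.09],0.4],
    [[0,0,0],[0,0,-0.12],0.4],
    [[0,0,0],[0,0,-0.14],0.4],
    [[0,0,0],[0,0,-0.16],0.4],
    [[0,0,0],[0,0,-0.16],0.4],
  ],
)

```text
time: 15.45
tool_pos: [0.5097, 0.1991, 0.1316]
tcp_rot: [-0.42, -3.113, 0.0]
wrist_force: [-0.5, -0.6, -0.8]
width: 0.358
```

Call:
move_arm(
  deltas=[
    [[0,0,0],[0,0,-0.02],0.4],
    [[0,0,0],[0,0,-0.04],0.4],
    [[0,0,0],[0,0,-0.06],0.4],
    [[0,0,0],[0,0,-0.08],0.4],
    [[0,0,0],[0,0,-0.1],0.4],
    [[0,0,0],[0,0,-0.1],0.4],
  ],
)

```text
time: 16.2
tool_pos: [0.5096, 0.1991, 0.1215]
tcp_rot: [-0.42, -3.113, 0.0]
wrist_force: [-0.1, -0.1, -1.9]
width: 0.357
```

Call:
move_arm(
  deltas=[
    [[0,0,0],[0,0,-0.01],0.4],
    [[0,0,0],[0,0,-0.02],0.4],
    [[0,0,0],[0,0,-0.03],0.4],
    [[0,0,0],[0,0,-0.04],0.4],
    [[0,0,0],[0,0,-0.05],0.4],
    [[0,0,0],[0,0,-0.05],0.4],
  ],
)

```text
time: 16.95
tool_pos: [0.5097, 0.1991, 0.1166]
tcp_rot: [-0.42, -3.113, 0.0]
wrist_force: [-0.5, -0.5, -1.2]
width: 0.36
```

Call:
move_arm(
  deltas=[
    [[0,0,0],[0,0,-0.01],0.4],
    [[0,0,0],[0,0,-0.02],0.4],
    [[0,0,0],[0,0,-0.03],0.4],
  ],
)

```text
time: 17.32
tool_pos: [0.5103, 0.1993, 0.1157]
tcp_rot: [0.42, 3.113, 0.0]
wrist_force: [-4.3, -0.9, 11.8]
width: 0.36
```

Call:
move_arm(
  deltas=[
    [[0,0,0],[0,0,-0.005],0.4],
    [[0,0,0],[0,0,-0.01],0.4],
    [[0,0,0],[0,0,-0.01],0.4],
  ],
)

```text
time: 17.7
tool_pos: [0.5103, 0.1993, 0.1151]
tcp_rot: [0.42, 3.113, 0.0]
wrist_force: [-3.9, -1.4, 11.4]
width: 0.355
```

```bash
python3 - <<'E'
from h import *
for i in range(4):
    s=status.read_state(); print(s['tool_pos'].round(4),s['tcp_rot'].round(4),s['wrist_force'].round(1),s['torque'].round(2),s['width'])
    read_camera('side')
E
```

```text
[0.5103 0.1993 0.1151] [4.2000e-01 3.1126e+00 3.0000e-04] [-3.9 -1.4 11.4] [-0.46  1.05  0.03] 0.35497843423933956
[0.5103 0.1993 0.1152] [4.2010e-01 3.1125e+00 4.0000e-04] [-3.7 -1.3 11.5] [-0.42  1.05  0.03] 0.35851428784877165
[0.5103 0.1992 0.1151] [4.2010e-01 3.1125e+00 3.0000e-04] [-4.7 -1.2 10.8] [-0.43  1.12 -0.05] 0.35634299897005806
[0.5103 0.1993 0.1151] [4.2000e-01 3.1125e+00 3.0000e-04] [-3.3 -1.9 11.9] [-0.43  1.07 -0.03] 0.35594221134952914
```

Call:
move_arm(
  deltas=[
    [[0,0,0],[-0.005,0,-0.005],0.4],
    [[0,0,0],[-0.005,0,-0.01],0.4],
    [[0,0,0],[-0.005,0,-0.015],0.4],
    [[0,0,0],[-0.005,0,-0.02],0.4],
  ],
)

```text
time: 18.4
tool_pos: [0.5102, 0.1993, 0.1134]
tcp_rot: [0.42, 3.112, 0.001]
wrist_force: [-3.8, -1.8, 11.4]
width: 0.358
```

Call:
move_arm(
  deltas=[
    [[0,0,0],[0,0,-0.005],0.4],
    [[0,0,0],[0,0,-0.01],0.4],
    [[0,0,0],[0,0,-0.015],0.4],
    [[0,0,0],[0,0,-0.02],0.4],
  ],
)

```text
time: 18.9
tool_pos: [0.5102, 0.1993, 0.1114]
tcp_rot: [0.42, 3.112, 0.001]
wrist_force: [-3.7, -1.2, 12.5]
width: 0.358
```

Call:
move_arm(
  deltas=[
    [[0,0,0],[0,0,-0.005],0.4],
    [[0,0,0],[0,0,-0.01],0.4],
    [[0,0,0],[0,0,-0.015],0.4],
    [[0,0,0],[0,0,-0.02],0.4],
  ],
)

```text
time: 19.4
tool_pos: [0.5102, 0.1993, 0.1094]
tcp_rot: [0.42, 3.112, 0.001]
wrist_force: [-3.6, -2.1, 12.3]
width: 0.361
```

Call:
move_arm(
  deltas=[
    [[0,0,0],[0,0,-0.005],0.4],
    [[0,0,0],[0,0,-0.01],0.4],
    [[0,0,0],[0,0,-0.015],0.4],
    [[0,0,0],[0,0,-0.02],0.4],
  ],
)

```text
time: 19.9
tool_pos: [0.5102, 0.1993, 0.1074]
tcp_rot: [0.42, 3.112, 0.001]
wrist_force: [-3.7, -1.6, 12.3]
width: 0.359
```

```bash
python3 - <<'E'
from h import *
s=status.read_state(); print(s['tool_pos'],s['wrist_force'])
im,d,W=cloud('side'); save('press.png',cv2.resize(im[180:240,205:285],(800,600),interpolation=cv2.INTER_CUBIC))
hsv=cv2.cvtColor(im,cv2.COLOR_RGB2HSV)
z=W[...,2];red=(hsv[...,1]>150)&((hsv[...,0]<6)|(hsv[...,0]>174))
m=red&(np.hypot(W[...,0]-.51,W[...,1]-.199)<.05)&(z>.08)&(z<.11); print(np.histogram(z[m],bins=np.arange(.08,.11,.002)))
E
```

```text
[0.51021394 0.19929309 0.10739847] [-3.73558602 -1.64616883 12.2689401 ]
(array([ 0,  0,  0,  0,  0,  0,  0, 13, 40, 30,  4,  0,  1,  2]), array([0.08 , 0.082, 0.084, 0.086, 0.088, 0.09 , 0.092, 0.094, 0.096,
       0.098, 0.1  , 0.102, 0.104, 0.106, 0.108]))
```

View pics/press.png

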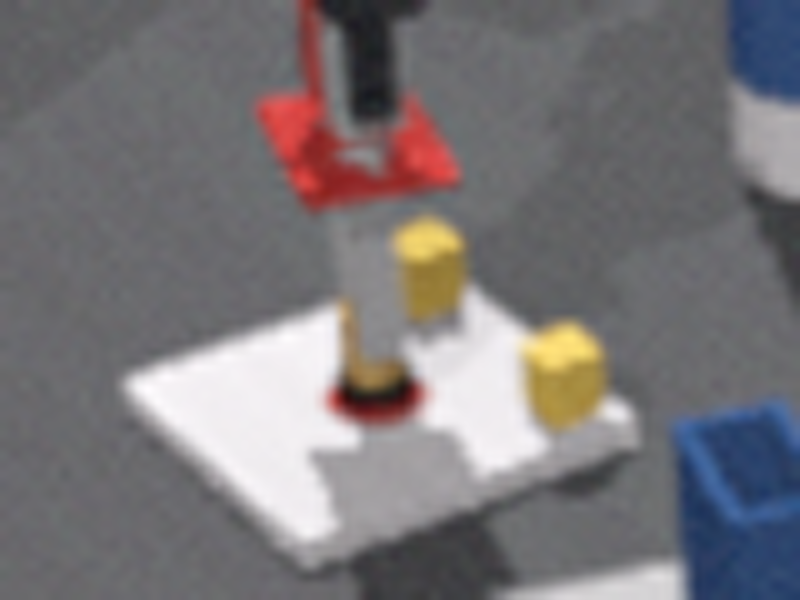

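The spacer sits on the collar (375,380) with no slip, about 3 mm left; the force is a steady 14 N or so net. Continue.

Call:
move_arm(
  deltas=[
    [[0,0,0],[0,0,-0.005],0.4],
    [[0,0,0],[0,0,-0.01],0.4],
    [[0,0,0],[0,0,-0.015],0.4],
    [[0,0,0],[0,0,-0.02],0.4],
    [[0,0,0],[0,0,-0.02],0.4],
  ],
)

```text
time: 20.58
tool_pos: [0.5102, 0.1993, 0.1053]
tcp_rot: [0.42, 3.112, 0.001]
wrist_force: [-3.6, -2.1, 12.0]
width: 0.36
```

Call:
move_arm(
  deltas=[
    [[0,0,0],[0,0,-0.005],0.4],
    [[0,0,0],[0,0,-0.01],0.4],
  ],
)

```text
time: 20.82
tool_pos: [0.5102, 0.1993, 0.1044]
tcp_rot: [0.42, 3.112, 0.001]
wrist_force: [-4.2, -1.1, 12.2]
width: 0.363
```

Call:
move_arm(
  deltas=[
    [[0,0,0],[0,0,-0.003],0.4],
    [[0,0,0],[0,0,-0.005],0.4],
    [[0,0,0],[0,0,-0.005],0.4],
  ],
)

```text
time: 21.2
tool_pos: [0.5103, 0.1993, 0.1041]
tcp_rot: [0.42, 3.112, 0.001]
wrist_force: [-4.3, -2.9, 12.7]
width: 0.36
```

Call:
move_arm(
  deltas=[
    [[0,0,0],[0,0,-0.002],0.4],
    [[0,0,0],[0,0,-0.004],0.4],
    [[0,0,0],[0,0,-0.004],0.4],
  ],
)

```text
time: 21.58
tool_pos: [0.5103, 0.1993, 0.104]
tcp_rot: [0.42, 3.112, 0.001]
wrist_force: [-3.6, -2.4, 13.4]
width: 0.359
```

Call:
move_arm(
  deltas=[
    [[0,0,0],[0,0,-0.002],0.4],
    [[0,0,0],[0,0,-0.004],0.4],
    [[0,0,0],[0,0,-0.006],0.4],
    [[0,0,0],[0,0,-0.006],0.4],
  ],
)

```text
time: 22.08
tool_pos: [0.5104, 0.1993, 0.1039]
tcp_rot: [0.42, 3.112, 0.001]
wrist_force: [-5.2, -2.4, 17.6]
width: 0.36
```

Bottomed: the force climbs while the TCP stays at 0.104, with underside ≈16 mm. I relieve the preload, open to carry width, and rise.

Call:
move_arm(
  deltas=[
    [[0,0,0],[0,0,0.01],0.4],
    [[0,0,0],[0,0,0.022],0.4],
    [[0,0,0],[0,0,0.022],0.3],
    [[0,0,0],[0,0,0.022],0.2],
    [[0,0,0],[0,0,0.022],0.1],
    [[0,0,0],[0,0,0.022],0.02],
    [[0,0,0],[0,0,0.022],0.02],
    [[0,0,0],[0,0,0.022],0.02],
  ],
)

```text
time: 23.08
tool_pos: [0.5092, 0.1991, 0.1023]
tcp_rot: [-0.42, -3.113, 0.0]
wrist_force: [-1.0, -0.1, -1.4]
width: 0.491
```

```bash
python3 - <<'E'
from h import *
s=status.read_state(); print(s['tool_pos'],s['wrist_force'],s['width'])
im,d,W=cloud('side'); save('open.png',cv2.resize(im[180:240,205:285],(800,600),interpolation=cv2.INTER_CUBIC))
E
```

```text
[0.50922869 0.19914715 0.10229245] [-0.97340257 -0.08252906 -1.43488343] 0.4909879657756587
```

View pics/open.png

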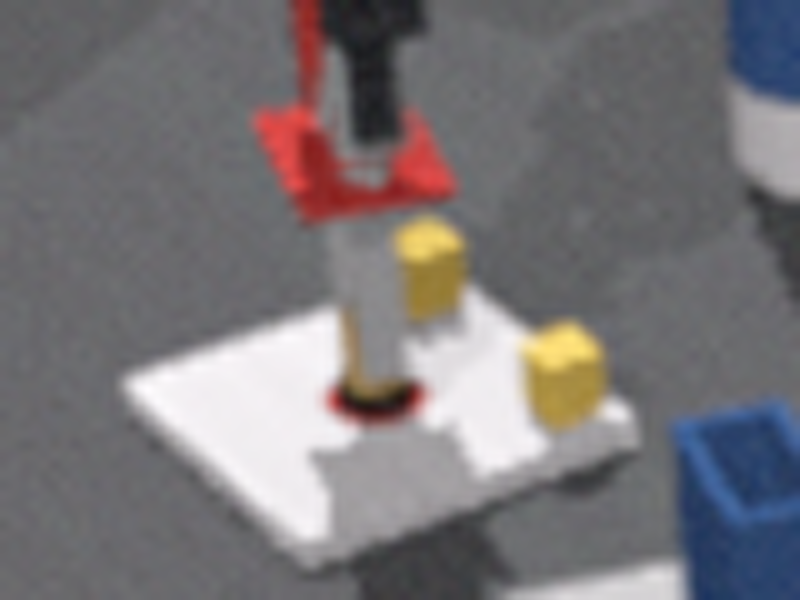

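Jaws are open, the spacer stands on the seated collar (375,370), and the wrist carries only the tongs' weight. I rise straight up and check the spacer from both cameras.

Call:
move_arm(
  deltas=[
    [[0,0,0],[0,0,0.05],0.02],
    [[0,0,0],[0,0,0.12],0.02],
    [[0,0,0],[0,0,0.25],0.02],
    [[0,0,0],[0,0,0.4],0.02],
    [[0,0,0],[0,0,0.6],0.02],
    [[0,0,0],[0,0,0.8],0.02],
    [[0,0,0],[0,0,0.8],0.02],
  ],
)

```text
time: 24.0
tool_pos: [0.5112, 0.1998, 0.1857]
tcp_rot: [0.42, 3.108, 0.004]
wrist_force: [0.2, -0.7, -0.8]
width: 0.488
```

Call:
move_arm(
  deltas=[
    [[0,0,0.01],[0.03,-0.2,0],0.02],
    [[0,0,0.02],[0.06,-0.5,0],0.02],
    [[0,0,0.03],[0.09,-0.75,0],0.02],
    [[0,0,0.052],[0.135,-1,0],0.02],
    [[0,0,0.052],[0.135,-1,0],0.02],
  ],
)

```text
time: 24.62
tool_pos: [0.5226, 0.0978, 0.1819]
tcp_rot: [-0.297, -3.127, 0.001]
wrist_force: [-0.8, 0.2, -1.3]
width: 0.493
```

```bash
python3 - <<'E'
from h import *
s=status.read_state(); print(s['tool_pos'],s['tcp_rot'],s['wrist_force'],s['width'])
for n in ('side','top'):
    im,d,W=cloud(n); z=W[...,2]; nr=np.hypot(W[...,0]-.5095,W[...,1]-.199)<.022
    m=nr&(z>.034)&(z<.07); P=W[m]; print(n,len(P),P.mean(0),P[:,2].max(), cv2.minAreaRect(P[:,:2].astype(np.float32)*1000))
    if n=='side':
        a=cv2.resize(im[190:235,210:270],(400,300),interpolation=cv2.INTER_CUBIC)
    else: b=cv2.resize(im[208:253,195:255],(400,300),interpolation=cv2.INTER_CUBIC)
save('chk.png',np.hstack([a,b]))
E
```

```text
[0.52255044 0.09780246 0.18185532] [-2.96618012e-01 -3.12665135e+00  7.04643662e-04] [-0.847269    0.22192201 -1.31219186] 0.49300140162336764
side 28 [0.50831532 0.1965288  0.03754027] 0.04047625535768853 ((507.18609619140625, 196.64039611816406), (21.239152908325195, 18.55693244934082), 88.44464111328125)
top 42 [0.50929282 0.1986116  0.03833724] 0.04277765315989123 ((509.357421875, 198.8282928466797), (17.41395378112793, 17.111356735229492), 88.31116485595703)
```

View pics/chk.png

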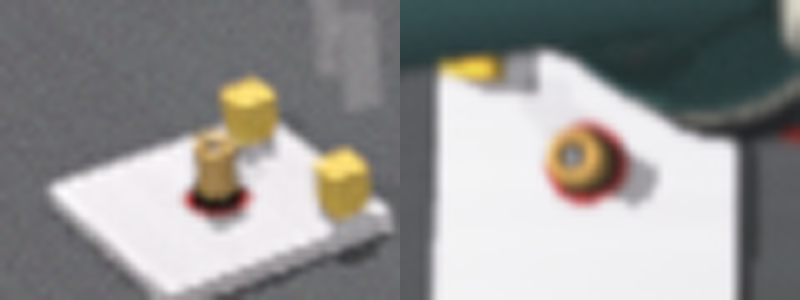

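The spacer stands upright on the seated collar (top ≈38 mm, centre about (509.4,198.8) by the top camera). Now back to the holder.

Call:
move_arm(
  deltas=[
    [[0,0,0.01],[0.03,-0.2,0],0.02],
    [[0,0,0.02],[0.06,-0.5,0],0.02],
    [[0,0,0.035],[0.1,-0.75,0],0.02],
    [[0,0,0.052],[0.14,-1,0],0.02],
  ],
)

```text
time: 25.22
tool_pos: [0.5368, -0.0004, 0.1823]
tcp_rot: [-0.162, -3.137, -0.001]
wrist_force: [-0.4, -0.3, -1.9]
width: 0.491
```

Call:
move_arm(
  deltas=[
    [[0,0,0.01],[0.03,-0.25,0],0.02],
    [[0,0,0.02],[0.06,-0.5,0],0.02],
    [[0,0,0.035],[0.1,-0.75,0],0.02],
    [[0,0,0.052],[0.14,-1,0],0.02],
  ],
)

```text
time: 25.72
tool_pos: [0.551, -0.1004, 0.1822]
tcp_rot: [-0.034, -3.141, -0.001]
wrist_force: [-0.0, -0.0, -1.5]
width: 0.492
```

Call:
move_arm(
  deltas=[
    [[0,0,0.01],[0.03,-0.25,0],0.02],
    [[0,0,0.02],[0.06,-0.5,0],0.02],
    [[0,0,0.035],[0.1,-0.75,0],0.02],
    [[0,0,0.052],[0.14,-1,0],0.02],
    [[0,0,0.052],[0.14,-1,0],0.02],
    [[0,0,0.052],[0.14,-1,0],0.02],
  ],
)

```text
time: 26.48
tool_pos: [0.5647, -0.1997, 0.1821]
tcp_rot: [0.092, -3.14, -0.002]
wrist_force: [0.3, -0.2, -1.8]
width: 0.491
```

Call:
move_arm(
  deltas=[
    [[0,0,0],[0,-0.06,0],0.02],
    [[0,0,0],[0,-0.108,0],0.02],
    [[0,0,0],[0,-0.108,-0.1],0.02],
    [[0,0,0],[0,-0.108,-0.2],0.02],
    [[0,0,0],[0,-0.108,-0.28],0.02],
    [[0,0,0],[0,-0.108,-0.34],0.02],
    [[0,0,0],[0,-0.108,-0.4],0.02],
    [[0,0,0],[0,-0.108,-0.46],0.02],
    [[0,0,0],[0,-0.108,-0.46],0.02],
  ],
)

```text
time: 27.6
tool_pos: [0.5644, -0.2115, 0.1358]
tcp_rot: [0.092, -3.139, -0.001]
wrist_force: [0.4, -0.2, -1.3]
width: 0.485
```

Call:
move_arm(
  deltas=[
    [[0,0,0],[0,0.01,-0.1],0.02],
    [[0,0,0],[0,0.01,-0.2],0.02],
    [[0,0,0],[0,0.01,-0.3],0.02],
    [[0,0,0],[0,0.01,-0.38],0.02],
    [[0,0,0],[0,0.01,-0.43],0.02],
    [[0,0,0],[0,0.01,-0.45],0.02],
    [[0,0,0],[0,0.01,-0.45],0.02],
  ],
)

```text
time: 28.48
tool_pos: [0.5649, -0.2107, 0.0915]
tcp_rot: [-0.092, 3.14, -0.0]
wrist_force: [-0.2, -0.1, -2.4]
width: 0.488
```

Tips ≈16 mm, 2 mm above rest. I lower 2 mm more, open and retreat straight up.

Call:
move_arm(
  deltas=[
    [[0,0,0],[0,0,-0.01],0.02],
    [[0,0,0],[0,0,-0.02],0.02],
    [[0,0,0],[0,0,-0.02],-0.1],
    [[0,0,0],[0,0,-0.02],-0.3],
    [[0,0,0],[0,0,-0.02],-0.7],
    [[0,0,0],[0,0,-0.02],-1],
    [[0,0,0],[0,0,-0.02],-1],
    [[0,0,0],[0,0,-0.02],-1],
    [[0,0,0],[0,0,-0.02],-1],
  ],
)

```text
time: 29.6
tool_pos: [0.5648, -0.2107, 0.0895]
tcp_rot: [0.092, -3.14, -0.0]
wrist_force: [0.3, 0.8, -0.4]
width: 0.999
```

Call:
move_arm(
  deltas=[
    [[0,0,0],[0,0,0.1],-1],
    [[0,0,0],[0,0,0.25],-1],
    [[0,0,0],[0,0,0.5],-1],
    [[0,0,0],[0,0,0.75],-1],
    [[0,0,0],[0,0,1],-1],
    [[0,0,0],[0,0,1],-1],
    [[0,0,0],[0,0,1],-1],
  ],
)

```text
time: 30.48
tool_pos: [0.5646, -0.2105, 0.1893]
tcp_rot: [0.092, -3.14, -0.0]
wrist_force: [0.5, 0.3, 0.2]
width: 0.999
```

```bash
python3 - <<'E'
from h import *
s=status.read_state(); print(s['tool_pos'],s['wrist_force'],s['width'],s['time'])
im,d,W=cloud('side'); save('end.png',cv2.resize(im[170:320,200:400],(800,600),interpolation=cv2.INTER_CUBIC))
z=W[...,2]; hsv=cv2.cvtColor(im,cv2.COLOR_RGB2HSV)
def rep(n,m):
    P=W[m]; print(n,len(P),P.mean(0).round(4),cv2.minAreaRect(P[:,:2].astype(np.float32)*1000))
n=np.hypot(W[...,0]-.5645,W[...,1]+.2105)<.045
rep('guard',n&(z>.074)&(z<.088)&(hsv[...,1]>150)); rep('top',n&(z>.13)&(z<.14))
rep('spacer',(np.hypot(W[...,0]-.5095,W[...,1]-.199)<.022)&(z>.034)&(z<.07))
E
```

```text
[ 0.56460217 -0.21053279  0.18934271] [0.46322366 0.31969205 0.20720525] 0.9993326451682427 30.475
guard 204 [ 0.5579 -0.2172  0.0806] ((563.0968627929688, -210.951171875), (44.9567756652832, 65.94414520263672), 3.7595295906066895)
top 79 [ 0.5643 -0.2137  0.1352] ((563.7152709960938, -213.93212890625), (15.327807426452637, 46.1192626953125), 1.9215530157089233)
spacer 27 [0.5082 0.196  0.0378] ((508.3988342285156, 196.803466796875), (23.129154205322266, 17.601259231567383), 61.95454406738281)
```

View pics/end.png

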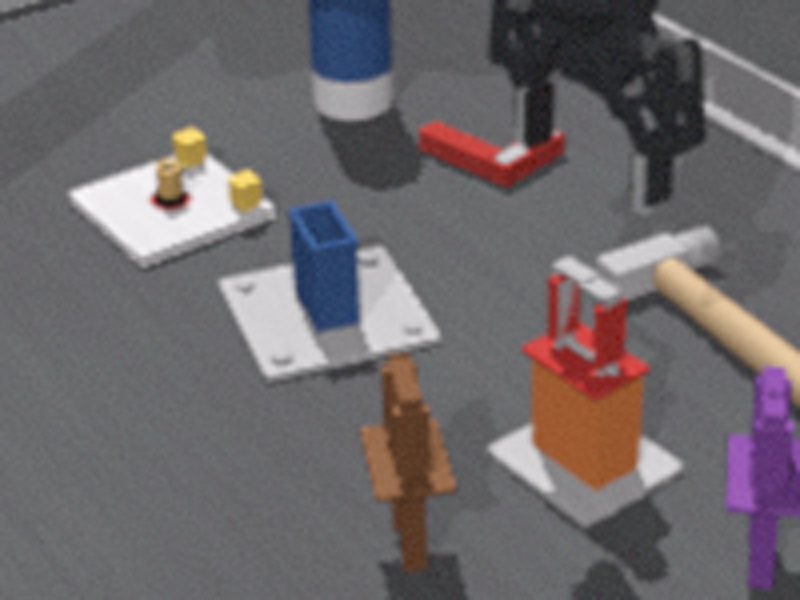

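The tongs hang in the holder (590,370), the spacer stands on the pin (170,185), the gripper is clear and the bystanders are unmoved.

```bash
python3 -c "
from workcell import order; print(order.finish_job())"
```

```text
the job is handed in; nothing more can be done
None
```

I used the red tongs to lift the spacer out of the socket, set it over the pin and press the collar down to the plate. I then hung the tongs back in the orange holder, released them, and handed the job in at about 30.5 s.

- **Pressing force:** it was about 14 N while the collar slid and peaked near 20 N when it bottomed out.
- **Spacer:** it stands upright. The last side view puts its top at about 37.8 mm (38 mm when home), and the top view, taken before I returned the tongs, puts its centre within about 1 mm of the pin estimate.
- **Tongs:** the guard is at 80.6 mm, the same as at the start, so they rest on the rim.
- **Robot and bystanders:** the gripper is open and clear, and the hammer, magnet and spray can look unmoved in the pictures; I did not measure them.

Two readings disagreed. The side camera read 1 to 2 mm lower in y than the top camera, which is within the stated calibration. The gripper closed to about 31 mm on the spacer instead of the expected 34 mm, probably give in the fingers, but the grip held without visible slip.

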